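Dial open the drug box hatch

ROBOT

A 6-joint arm with a two-finger parallel gripper is mounted at the origin on a cart in front of the work surface, level with it; the furniture and walls round the work are solid. World frame = base frame: x ahead of the robot, y to its left, z up, the work surface at z = 0. Lengths are in mm, angles in rad, forces in N, time in s.
With the tool pointing down it reaches from about 325 to 775 mm from the base axis. Payload 5.5 kg.
Tool frame: the origin (TCP) lies between the finger pads; the fingertips stand 19 mm ahead of it and the grasp point (between the pads) is the TCP; z points along the fingers, y is the line along which they close (so a half turn about z gives the same grasp; the last joint's range is limited). The gripper opens to 85 mm and grips with 20 to 120 N. Pads are 22 mm wide; open, the fingers measure 114 mm over their backs; the gripper's body (76 mm by 85 mm) begins 54 mm behind the grasp point. The pads swing forward as they close: fully open they stand 13 mm farther back than shut.
Start: joints at [-1.191, 0.091, 1.231, -0, 1.82, -0.057], TCP at [253.827, -543.681, 250.275] pointing down, gripper open.
Joint ranges: [-2.87, 2.87], [-0.86, 2.18], [0.17, 2.46], [-1.51, 4.65], [0.06, 2.69], [-2.65, 2.65]. Speed limits (rad/s): [2.57, 2.57, 3.01, 3.14, 3.14, 3.14].

INTERFACE

Orientations are given as a rotation vector (axis times angle).
In Python, from workcell import monitor, cams, ticket gives the robot as it stands. The module is installed in compiled form; this text tells all that it offers.
- The arm moves only by the tool step_arm, never from a script. Its argument "plan" is a list of rows, each a list of 5 numbers: the shift along the tool's x, y, z in mm, then the turn about the tool's z in degrees, then the finger opening in mm, from 0 to 85.4. In form: [[x, y, z, yaw, hand], ...]. A call has 1 to 5 rows; each row shifts and turns the commanded pose from where the row before left it, along the tool's axes as they then stand; what a row does not reach is not made up. A row lasts 1/10 s, in which the tool goes at most 50 mm and 8.59 degrees, less where a joint would pass 70% of its speed; a pose out of reach is approached as far as the arm can. A call is refused whole if a number of a shift passes 50 or a number of a turn 8.59, either way. A call with a gripper value outside its range is refused whole. The fingers move at their own pace and stop on an object; the grip force is fixed at half the most. Time passes only in rows, so rows that do not move let the fingers close. It gives the time, the measured TCP pose, the force, the opening and the grip force at its end, in the units of the state.
- monitor.read_state(): the state, without advancing time (a new reading comes with each control period).
- cams.grab_frame(name): name is "side" or "top" or "wrist"; returns a dict with "image" (480x640x3 uint8, red, green, blue), "K" (3x3 intrinsics, pixels), "eye" and "attitude" of the camera in the world; the wrist camera has in their place "mount" (4x4, takes a point from camera to tool coordinates, whose origin is the TCP and whose axes are the flange's). Camera axes: x right, y down, z forward; pixel columns grow to the right and rows downward; lengths in mm; the calibration is good to about 2 mm. A picture is of the moment at which its call begins: read the wrist's pose just before it. There is no depth.
- ticket.job_done(): hands the job in; it is judged then, once.
The state is a dict: "t": time; "joints": joint angles; "joint_velocities": joint speeds; "effort": joint torques, N m; "eef_pos": TCP position; "tcp_rot": TCP orientation; "ft_force": force on the tool from outside, world axes, zero at the start; "moment": the same for the moment, N m; "gripper_width": finger opening in mm; "grip_force": force on a finger pad.
Only numpy, scipy, OpenCV 4.12 (cv2) and the standard library are available. Lean on these libraries where they do the work, as an engineer would, in place of code of your own. Each camera call takes 0.05 s, during which the arm holds its last target. There are 200 camera calls.

TASK

Open the drug box by its dial: push the dial's post round clockwise (seen from above) to mark 8, back anticlockwise to mark 1, then clockwise to mark 5, resting half a second on each mark and never straying half a mark beyond 8 or below 1. Before opening the hatch, move the jar that stands in its way clear along the bench and leave it standing upright. Then, with the dial left on 5, slide the hatch fully open by its handle without shoving the jar, and leave the petri dish, timer and spray bottle where they are.

Things in the scene. Friction and masses are not known exactly. Their poses are not given: they have to be found in the camera images.
- drug_box: Grey flat steel box, 150 (x) x 300 (y) x 60 mm, fixed on the bench, turned by up to 0.25 rad. Origin: centre of its underside, at bench height; x points to its far long side, y to its left, where the dial is; the hatch is on the right half (-y). Only the dial post and the hatch handle rise more than 15 mm above its flat top, which is 60 mm above the bench.
- dial_centre (a point): Axis of the dial (75 mm to +y of the box's centre), at the upper face of the steel disc, 70 mm above the bench. The disc is 120 mm across, with a low hub (36 mm across, 6 mm high) in the middle.
- mark_zero (a point): Top of the broad raised wedge on the fixed ring (142 mm across) round the dial, on the box's far (+x) side: mark 0. The ring has nine more narrow ridges, 36 degrees apart, without numerals: marks 1 to 9, counted clockwise from the wedge seen from above. Mark 5 is opposite the wedge, on the robot's side.
- dial_post (a point): Centre of the top of the round upright black post on the dial, 16 mm in diameter and 36 mm tall (from 70 to 106 mm above the bench), 44 mm from the dial's axis. The post is the dial's pointer: the dial stands at the mark that the post is next to. It can be pushed round from either side.
- dial (a joint): Angle of the dial in rad, growing clockwise seen from above: 0 with the post at the wedge, 0.628 per mark (mark 1 = 0.628, mark 5 = 3.142, mark 8 = 5.027). Starts between 0.7 and 3.9. Friction of 0.12 N m (about 3 N at the post) holds it where it is left; it has no clicks and no stop at the wedge.
- hatch (a joint): Travel of the hatch in m: 0 shut, 0.085 fully open at its stop. It slides toward the box's -y against 2 N of friction and stays where it is left. A bolt lets it move (beyond 4 mm of play) only while the dial is within about 0.2 rad of mark 5.
- hatch_edge (a point): Middle of the hatch's right edge (upper side), the edge that leads as it opens. The hatch is an aluminium plate 80 (x) x 100 (y) mm, 61 to 66 mm above the bench. Shut, this edge is 105 mm to -y of the box's centre; open, 190 mm, 40 mm out over the box's right end.
- hatch_handle (a point): Middle of the top edge of the hatch's black handle, an upright bar 70 mm long (along the box's x), 12 mm thick (along y), from 66 to 100 mm above the bench; shut, it is 85 mm to -y of the box's centre, on its centre line. It can be pushed toward -y from its dial side or pinched from above.
- jar: White screw-cap specimen jar, 74 mm tall, cap 65 mm across (from 56 mm up), body 60 mm, about 0.12 kg. Origin: centre of its underside. It stands within 20 mm of the box's right end (-y), where the opening hatch would strike its cap; clear of it when its centre is over 73 mm from the box's centre line (box x) either way. Tall analysers stand beyond the box, from world x = 0.64 on.
- petri: Closed petri dish, 64 mm across, 16 mm high, lying on the bench; bystander. Origin: centre of its underside.
- timer: Small light-grey lab timer, 60 x 64 x 16 mm, lying on the bench; bystander. Origin: centre of its underside. It and the petri dish may have changed places.
- spray: Clear trigger spray bottle, 165 mm tall, foot about 80 mm, standing to the right on the bench; bystander. Origin: centre of its underside.
Things that resemble listed ones, but are neither listed nor needed, are in the scene too. Of the things that look like the jar, the smallest one is meant.

How it is judged (in metres and radians):
On the way, in this order (a step that is already met when the one before it is completed fails the run):
1. the dial rests on mark 8 (value of joint dial between 4.857 and 5.197 rad and velocity of joint dial between -0.1 and 0.1 rad/s), for 0.3 s.
2. the dial, turned back, rests on mark 1 (value of joint dial between 0.458 and 0.798 rad and velocity of joint dial between -0.1 and 0.1 rad/s), for 0.3 s.
3. the dial, turned forward again, rests on mark 5 (value of joint dial between 2.972 and 3.312 rad and velocity of joint dial between -0.1 and 0.1 rad/s), for 0.3 s.
4. the hatch is slid fully open (value of joint hatch above 0.076 m), for 0.2 s.
At the end, for the whole second after the job is handed in: The hatch is open by more than 76 mm of its 85 mm, the dial stands on mark 5 within 0.17 rad (10 degrees), the jar stands upright (within 0.1 rad) and still on the bench (value of joint hatch above 0.076 m and value of joint dial between 2.972 and 3.312 rad and angle between jar's own z axis and vertical below 0.1 rad and height (world z) of jar between -0.01 and 0.01 m and linear speed of jar below 0.02 m/s); the robot touches nothing.
It fails at once if the dial is turned half a mark or more beyond 8 or below 1 (value of joint dial above 5.34071 rad or value of joint dial below 0.314159 rad).
It fails at once if the hatch is opened more than 40 mm while the jar still stands in its way (value of joint hatch above 0.04 m and x of jar in the frame of drug_box between -0.068 and 0.068 m and y of jar in the frame of drug_box between -0.218 and -0.1 m and height (world z) of jar below 0.05 m).
It fails at once if the jar is tipped (angle between jar's own z axis and vertical above 0.4 rad).
It fails at once if the petri dish, timer or spray bottle is displaced by more than 25 mm (distance of any of petri, timer, spray from where it was at the start of the episode above 0.025 m).
It also fails if it takes over 69 s, if anything falls off the work surface, if the arm or the gripper's body presses on something with over 40 N, if the wrist force passes 120 N, or if a joint passes its speed limit or range.

## Working session

There is one attempt and no reset: what is moved stays moved. The work goes in short steps, Python scripts to look and compute and a tool call to move; the robot and the scene stay as the last step left them, time stands still between calls to the robot, and variables do not carry over. Pictures are saved under pics/ and viewed, at most 10 in all, crops included, and the job is handed in when it is done.

Besides the shell and the picture viewer there is one more tool, called in YAML: its name, and indented under it one key for each argument. step_arm: Moves the arm, as the interface text tells. Its arguments: {"type":"object","properties":{"plan":{"type":"array","items":{"type":"array","items":{"type":"number"}}}},"required":["plan"]}

```bash
mkdir -p pics; python3 - <<'E'
from workcell import monitor, cams
import cv2, numpy as np
np.set_printoptions(precision=4,suppress=True)
s=monitor.read_state(); print({k:np.round(v,3) for k,v in s.items()})
for n in("top","side"):
    f=cams.grab_frame(n); cv2.imwrite(f"pics/{n}0.png",f["image"][:,:,::-1]); print(n,f["K"],f["eye"],f["attitude"])
f=cams.grab_frame("wrist"); print(f["mount"])
E
```

```text
{'t': np.float64(0.0), 'joints': array([-1.191,  0.092,  1.232,  0.   ,  1.82 , -0.057]), 'joint_velocities': array([ 0.   , -0.   ,  0.001,  0.   ,  0.   , -0.001]), 'effort': array([ -0.002, -45.873, -41.802,  -0.   ,   0.012,  -0.   ]), 'eef_pos': array([ 253.737, -543.424,  249.132]), 'tcp_rot': array([-3.065, -0.68 ,  0.   ]), 'ft_force': array([ 0.117, -0.351,  0.263]), 'moment': array([-0.048,  0.022,  0.003]), 'grip_force': np.float64(0.0), 'gripper_width': np.float64(85.455)}
top [[543.1544   0.     307.7394]
 [  0.     543.1544 230.791 ]
 [  0.       0.       1.    ]] [ 396.5701 -174.5486 1334.7374] [-2.2171  2.154  -0.0865]
side [[602.5071   0.     313.3489]
 [  0.     602.5071 235.8986]
 [  0.       0.       1.    ]] [ -170.7449 -1044.0062   904.9702] [-2.1124  0.6949 -0.3542]
[[  -0.0006   -0.947    -0.3211   81.364 ]
 [   1.       -0.0005   -0.0006    0.7668]
 [   0.0004   -0.3211    0.947  -124.6479]
 [   0.        0.        0.        1.    ]]
```

View pics/top0.png

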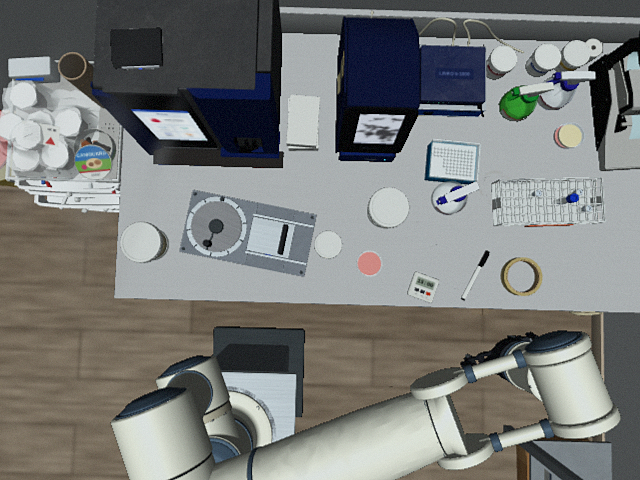

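View pics/side0.png

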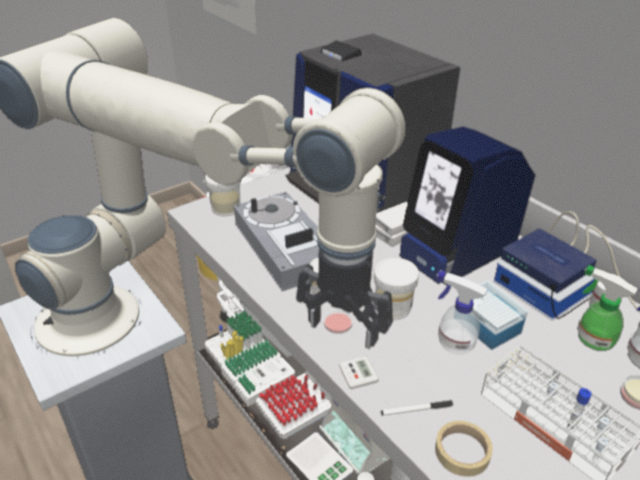

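The top view shows the box around (248,232), the dial at about (216,226) with its post near (208,243), and the handle near (285,238). The jar is at (328,244), petri at (370,263), timer at (423,287) and spray at (450,198). I'll zoom in to get exact pixels.

```bash
cat > h.py <<'E'
import numpy as np, cv2
from scipy.spatial.transform import Rotation as R
K=np.array([[543.1544,0,307.7394],[0,543.1544,230.791],[0,0,1]]);eye=np.array([396.5701,-174.5486,1334.7374]);A=R.from_rotvec([-2.2171,2.154,-0.0865]).as_matrix()
def px2w(u,v,z,K=K,eye=eye,A=A):
    d=A@np.linalg.solve(K,[u,v,1.]); return eye+d*(z-eye[2])/d[2]
def w2px(p,K=K,eye=eye,A=A):
    c=A.T@(np.asarray(p,float)-eye); q=K@c; return q[:2]/q[2]
E
python3 - <<'E'
from h import *
im=cv2.imread("pics/top0.png")[180:310,170:370]
cv2.imwrite("pics/crop.png",cv2.resize(im,None,fx=4,fy=4,interpolation=cv2.INTER_CUBIC))
E
```

```text
(no output)
```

View pics/crop.png

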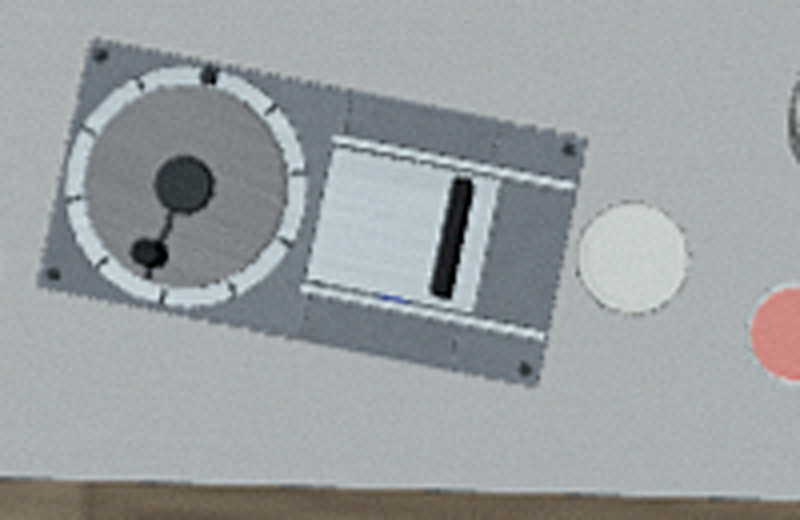

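The crop shows the hub at (185,184), wedge at (208,75), post top at (150,253), handle at (453,238) and jar cap centre at (633,257). The box corners are (93,40), (587,140), (540,387) and (40,287).

```bash
python3 - <<'E'
from h import *
np.set_printoptions(precision=1,suppress=True)
def c(u,v,z): return px2w(170+(u-1.5)/4,180+(v-1.5)/4,z)
cor=[c(93,40,60),c(587,140,60),c(540,387,60),c(40,287,60)]
print(np.array(cor)); o=np.mean(cor,0); y=(cor[0]+cor[3]-cor[1]-cor[2]); yaw=np.arctan2(-y[0],y[1]); 
ex=np.array([np.cos(yaw),np.sin(yaw),0]);ey=np.array([-np.sin(yaw),np.cos(yaw),0])
print("box",o,yaw)
def b(p): d=p-o; return np.array([d@ex,d@ey,p[2]])
for n,p in dict(hub=c(185,184,76),wedge=c(208,75,72),post=c(150,253,106),handle=c(453,238,100),jar=c(633,257,74),petri=px2w(370,263,16),timer=px2w(423,287,16),spray=px2w(450,200,80),bigjar=px2w(388,207,90),edge=px2w(212,300,0),ljar=px2w(143,242,80),anal=px2w(368,160,0),analL=px2w(218,163,0)).items(): print(n,p,b(p))
h=b(c(185,184,76));p=b(c(150,253,106)); print("post r",np.hypot(*(p-h)[:2]),"dial",-np.arctan2(p[1]-h[1],p[0]-h[0])%(2*np.pi))
E
```

```text
[[ 581.3   95.    60. ]
 [ 530.4 -198.5   60. ]
 [ 384.6 -175.    60. ]
 [ 434.5  119.5   60. ]]
box [482.7 -39.8  60. ] -0.16980072534720356
hub [496.3  34.5  76. ] [ 0.8 75.5 76. ]
wedge [560.9  24.4  72. ] [66.2 76.4 72. ]
post [454.2  47.7 106. ] [-42.9  81.4 106. ]
handle [ 468.  -123.1  100. ] [ -0.4 -84.6 100. ]
jar [ 461.5 -226.8   74. ] [  10.7 -188.    74. ]
petri [ 421.  -332.6   16. ] [ -11.3 -299.1   16. ]
timer [ 366.7 -462.    16. ] [ -43.  -435.8   16. ]
spray [ 571.7 -508.4   80. ] [ 166.9 -446.9   80. ]
bigjar [ 549.8 -362.7   90. ] [ 120.7 -306.9   90. ]
edge [320.1  49.1   0. ] [-175.2   60.1    0. ]
ljar [453.1 200.3  80. ] [-69.7 231.6  80. ]
anal [ 677.1 -324.4    0. ] [ 239.7 -247.7    0. ]
analL [658.5  48.3   0. ] [158.4 116.5   0. ]
post r 44.09597466001749 dial 3.2751454430306253
```

```bash
cat >> h.py <<'E'
def st():
    from workcell import monitor
    s=monitor.read_state(); M=R.from_rotvec(s["tcp_rot"]).as_matrix(); return s,np.array(s["eef_pos"]),M
o=np.array([482.7,-39.8,0]);yaw=-.17
ex=np.array([np.cos(yaw),np.sin(yaw),0]);ey=np.array([-np.sin(yaw),np.cos(yaw),0])
def box(x,y,z): return o+x*ex+y*ey+[0,0,z]
def go(target,head=None):
    """shift in present tool axes, and turn (deg, tool z) to heading of tool x"""
    s,p,M=st(); h=np.arctan2(M[1,0],M[0,0]); print("t",round(s["t"],2),"p",p.round(1),"head",h.round(3),"tilt",M[2].round(3),"f",np.round(s["ft_force"],1),"w",round(s["gripper_width"],1),"gf",round(s["grip_force"],1))
    print("shift",(M.T@(np.asarray(target)-p)).round(1),"turn",None if head is None else np.degrees((h-head+np.pi)%(2*np.pi)-np.pi).round(1))
E
python3 -c "
from h import *
go([461.5,-226.8,140],np.pi/2+yaw)"
```

```text
t 0.15 p [ 253.8 -543.5  249.4] head 0.437 tilt [ 0.    -0.002 -1.   ] f [-0.8 -0.3  0.3] w 85.4 gf 0.0
shift [ 322.2 -198.9  109.7] turn -55.2
```

step_arm:
  plan:
    - [20, -12, 7, 0, 85]
    - [33, -20, 11, 0, 85]
    - [33, -20, 11, 0, 85]
    - [33, -20, 11, 0, 85]
    - [33, -20, 11, 0, 85]

```text
t: 0.65
eef_pos: [353.1, -394.6, 198.5]
tcp_rot: [-3.067, -0.68, 0.0]
ft_force: [0.1, -0.3, -1.3]
gripper_width: 85.2
grip_force: 0.0
```

step_arm:
  plan:
    - [33, -20, 11, 0, 85]
    - [33, -20, 11, 0, 85]
    - [33, -20, 11, 0, 85]
    - [33, -20, 11, 0, 85]
    - [38, -27, 14.5, 0, 85]

```text
t: 1.15
eef_pos: [462.0, -226.3, 140.6]
tcp_rot: [3.066, 0.679, 0.001]
ft_force: [0.6, -0.5, 0.3]
gripper_width: 85.1
grip_force: 0.0
```

step_arm:
  plan:
    - [0, 0, 0, -6.9, 85]
    - [0, 0, 0, -6.9, 85]
    - [0, 0, 0, -6.9, 85]
    - [0, 0, 0, -6.9, 85]
    - [0, 0, 0, -6.9, 85]

```text
t: 1.65
eef_pos: [461.3, -227.0, 140.4]
tcp_rot: [-2.723, -1.566, 0.001]
ft_force: [0.4, -0.2, 0.1]
gripper_width: 85.0
grip_force: 0.0
```

step_arm:
  plan:
    - [0, 0, 0, -6.9, 85]
    - [0, 0, 0, -6.9, 85]
    - [0, 0, 0, -6.9, 85]
    - [0, 0, 0, 0, 85]
    - [0, 0, 0, 0, 85]

```text
t: 2.15
eef_pos: [461.3, -227.1, 140.5]
tcp_rot: [-2.405, -2.02, 0.0]
ft_force: [-0.4, -0.5, 1.0]
gripper_width: 85.0
grip_force: 0.0
```

```bash
python3 -c "
from h import *
go([461.5,-226.8,62],np.pi/2+yaw)
s,p,M=st()
from workcell import cams
f=cams.grab_frame('wrist');cv2.imwrite('pics/w1.png',f['image'][:,:,::-1])
for q in ([461.5,-226.8,74],box(75,-150,60),box(-75,-150,60),box(0,-85,100)):
  c=np.linalg.inv(f['mount'])@np.r_[M.T@(np.array(q)-p),1]; u=f['K']@c[:3]; print((u[:2]/u[2]).round(1))
"
```

```text
t 2.15 p [ 461.3 -227.1  140.5] head 1.397 tilt [ 0. -0. -1.] f [-0.4 -0.5  1. ] w 85.0 gf 0.0
shift [ 0.3  0.2 78.5] turn -0.2
[320.9 265.3]
[432.  194.8]
[172.2 195.9]
[294.6  60.8]
```

View pics/w1.png

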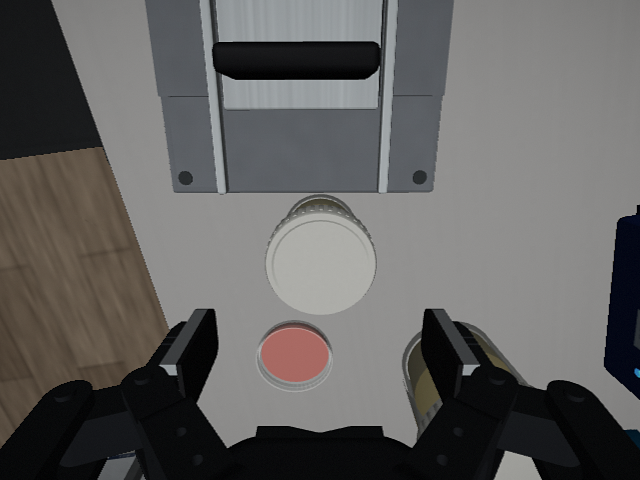

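The wrist picture confirms the jar cap centre at (320,264), against a predicted (321,265). The fingers straddle it, with the petri at (294,355) and the big jar at (460,370) clear. Next I'll lower, grip, lift slightly, move along box +x and set it down.

step_arm:
  plan:
    - [0, 0, 20, 0, 85]
    - [0, 0, 20, 0, 85]
    - [0, 0, 20, 0, 85]
    - [0, 0, 18, 0, 85]
    - [0, 0, 0, 0, 85]

```text
t: 2.7
eef_pos: [459.8, -226.2, 59.7]
tcp_rot: [-2.4, -2.019, 0.003]
ft_force: [-0.7, 0.0, 0.2]
gripper_width: 85.1
grip_force: 0.0
```

step_arm:
  plan:
    - [0, 0, 0, 0, 50]
    - [0, 0, 0, 0, 50]
    - [0, 0, 0, 0, 50]
    - [0, 0, 0, 0, 50]
    - [0, 0, 0, 0, 50]

```text
t: 3.2
eef_pos: [462.2, -227.6, 64.5]
tcp_rot: [2.401, 2.022, 0.002]
ft_force: [0.7, -0.4, 5.8]
gripper_width: 62.9
grip_force: 66.5
```

step_arm:
  plan:
    - [0, 0, 0, 0, 50]
    - [0, 0, 0, 0, 50]
    - [0, 0, -2, 0, 50]
    - [0, 0, -3, 0, 50]
    - [0, 0, 0, 0, 50]

```text
t: 3.7
eef_pos: [461.3, -227.1, 67.7]
tcp_rot: [-2.402, -2.024, 0.0]
ft_force: [-0.1, -0.0, -1.3]
gripper_width: 63.2
grip_force: 66.1
```

```bash
python3 -c "
from h import *
go(box(105,-190,66))"
```

```text
t 3.7 p [ 461.3 -227.1   67.7] head 1.4 tilt [ 0. -0. -1.] f [-0.1 -0.  -1.3] w 63.2 gf 66.1
shift [-1.8 94.4  1.7] turn None
```

step_arm:
  plan:
    - [0, 6, 0, 0, 50]
    - [0, 12, 0, 0, 50]
    - [0, 12, 0, 0, 50]
    - [0, 12, 0, 0, 50]
    - [0, 12, 0, 0, 50]

```text
t: 4.2
eef_pos: [515.3, -236.3, 67.2]
tcp_rot: [-2.402, -2.024, 0.0]
ft_force: [-0.2, -0.6, -0.9]
gripper_width: 63.0
grip_force: 66.1
```

step_arm:
  plan:
    - [0, 12, 0, 0, 50]
    - [0, 12, 0, 0, 50]
    - [0, 10, 0, 0, 50]
    - [0, 6, 0, 0, 50]
    - [0, 0, 0, 0, 50]

```text
t: 4.7
eef_pos: [554.5, -243.1, 67.4]
tcp_rot: [-2.402, -2.024, 0.0]
ft_force: [-0.1, -0.4, -1.6]
gripper_width: 63.3
grip_force: 66.1
```

step_arm:
  plan:
    - [0, 0, 2, 0, 50]
    - [0, 0, 1.5, 0, 50]
    - [0, 0, 1, 0, 50]
    - [0, 0, 0, 0, 50]
    - [0, 0, 0, 0, 50]

```text
t: 5.2
eef_pos: [553.7, -243.1, 64.5]
tcp_rot: [2.402, 2.024, 0.0]
ft_force: [-3.5, 1.7, 6.0]
gripper_width: 62.9
grip_force: 66.6
```

step_arm:
  plan:
    - [0, 0, 0, 0, 85]
    - [0, 0, 0, 0, 85]
    - [0, 0, 0, 0, 85]
    - [0, 0, 0, 0, 85]
    - [0, 0, 0, 0, 85]

```text
t: 5.7
eef_pos: [554.0, -243.1, 63.1]
tcp_rot: [-2.403, -2.024, 0.0]
ft_force: [-0.2, 0.2, -0.3]
gripper_width: 85.1
grip_force: 0.0
```

step_arm:
  plan:
    - [0, 0, 0, 0, 85]
    - [0, 0, -10, 0, 85]
    - [0, 0, -25, 0, 85]
    - [0, 0, -35, 0, 85]
    - [0, 0, -30, 0, 85]

```text
t: 6.2
eef_pos: [554.1, -243.1, 165.7]
tcp_rot: [2.402, 2.023, 0.001]
ft_force: [-0.3, -0.4, 0.3]
gripper_width: 85.1
grip_force: 0.0
```

```bash
python3 -c "
from h import *
th=3.275
c=box(0,75,0); a=yaw-th
go(c+44*np.array([np.cos(a),np.sin(a),0])+[0,0,160],a+2*np.pi)
from workcell import cams
f=cams.grab_frame('top');cv2.imwrite('pics/top1.png',cv2.resize(f['image'][170:320,170:420,::-1],None,fx=3,fy=3))
"
```

```text
t 6.2 p [ 554.1 -243.1  165.7] head 1.4 tilt [-0.     0.001 -1.   ] f [-0.3 -0.4  0.3] w 85.1 gf 0.0
shift [ 269.1 -148.6    5.4] turn -82.4
```

step_arm:
  plan:
    - [17, -9, 0, 0, 60]
    - [29, -16, 0, 0, 30]
    - [29, -16, 0, 0, 30]
    - [29, -16, 0, 0, 30]
    - [29, -16, 0, 0, 30]

```text
t: 6.75
eef_pos: [504.2, -98.6, 164.0]
tcp_rot: [2.402, 2.023, 0.001]
ft_force: [-0.1, -0.5, 0.1]
gripper_width: 29.8
grip_force: 0.0
```

step_arm:
  plan:
    - [29, -16, 0, 0, 30]
    - [29, -16, 0, 0, 30]
    - [29, -16, 0, 0, 30]
    - [29, -16, 1, 0, 30]
    - [20, -11.5, 3, 0, 30]

```text
t: 7.25
eef_pos: [452.9, 48.9, 160.5]
tcp_rot: [2.401, 2.025, 0.003]
ft_force: [0.7, -0.3, -0.2]
gripper_width: 30.1
grip_force: 0.0
```

step_arm:
  plan:
    - [0, 0, 0, -8.2, 30]
    - [0, 0, 0, -8.2, 30]
    - [0, 0, 0, -8.2, 30]
    - [0, 0, 0, -8.2, 30]
    - [0, 0, 0, -8.2, 30]

```text
t: 7.75
eef_pos: [453.4, 47.3, 160.1]
tcp_rot: [1.533, 2.741, 0.001]
ft_force: [-0.0, 0.3, 0.4]
gripper_width: 30.2
grip_force: 0.0
```

step_arm:
  plan:
    - [0, 0, 0, -8.2, 30]
    - [0, 0, 0, -8.2, 30]
    - [0, 0, 0, -8.2, 30]
    - [0, 0, 0, -8.2, 30]
    - [0, 0, 0, -8.2, 30]

```text
t: 8.25
eef_pos: [453.5, 47.2, 160.1]
tcp_rot: [0.476, 3.104, 0.0]
ft_force: [0.1, 0.2, -0.9]
gripper_width: 30.1
grip_force: 0.0
```

```bash
python3 -c "
from h import *
from workcell import cams
th=3.275
c=box(0,75,0); a=yaw-th
go(c+44*np.array([np.cos(a),np.sin(a),0])+[0,0,106],a+2*np.pi)
s,p,M=st()
f=cams.grab_frame('wrist');cv2.imwrite('pics/w2.png',f['image'][:,:,::-1])
for q in (c+44*np.array([np.cos(a),np.sin(a),0])+[0,0,106],c+[0,0,76],[553.9,-243.1,74]):
  k=np.linalg.inv(f['mount'])@np.r_[M.T@(np.array(q)-p),1]; u=f['K']@k[:3]; print((u[:2]/u[2]).round(1))
"
```

```text
t 8.25 p [453.5  47.2 160.1] head 2.837 tilt [-0.001  0.    -1.   ] f [ 0.1  0.2 -0.9] w 30.1 gf 0.0
shift [ 0.1  0.  54.1] turn -0.0
[322.  277.8]
[321.5 319. ]
[  9.1 471.5]
```

View pics/w2.png

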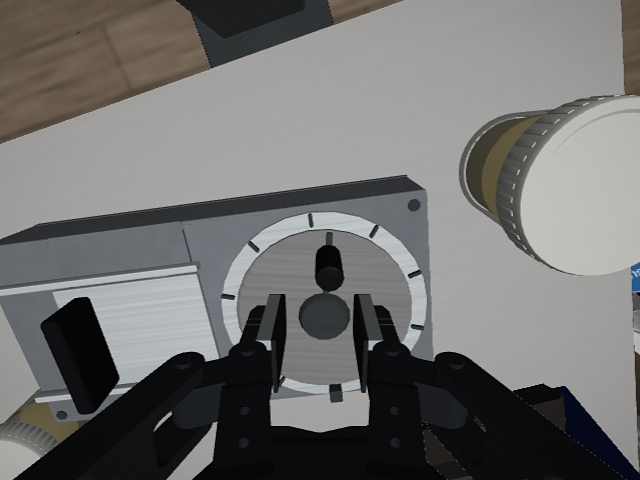

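The wrist view shows the post top at (329,278), against a predicted (322,278), so it is about 2 mm toward +y. The hub is at (324,316). I'll shift 2 mm, descend around the post and narrow the cage.

step_arm:
  plan:
    - [0, 2, 10, 0, 30]
    - [0, 0, 20, 0, 30]
    - [0, 0, 17, 0, 30]
    - [0, 0, 7, 0, 30]
    - [0, 0, 0, 0, 22]

```text
t: 8.8
eef_pos: [453.2, 49.4, 103.7]
tcp_rot: [-0.488, -3.101, -0.0]
ft_force: [-0.2, 1.5, -2.0]
gripper_width: 22.1
grip_force: 0.6
```

step_arm:
  plan:
    - [0, 0, 0, 0, 20]
    - [0, 0, 0, 0, 20]
    - [0, 0, 0, 0, 20]

```text
t: 9.1
eef_pos: [454.4, 49.4, 106.1]
tcp_rot: [0.485, 3.103, 0.001]
ft_force: [0.0, 2.8, -0.6]
gripper_width: 20.1
grip_force: 1.4
```

step_arm:
  plan:
    - [0, 2.3, 0, 3, 20]
    - [-0.2, 4.6, 0, 6, 20]
    - [-0.2, 4.6, 0, 6, 20]
    - [-0.2, 4.6, 0, 6, 20]
    - [-0.2, 4.6, 0, 6, 20]

```text
t: 9.6
eef_pos: [464.3, 66.0, 106.2]
tcp_rot: [1.204, 2.901, -0.003]
ft_force: [-4.2, -2.0, 1.9]
gripper_width: 19.7
grip_force: 1.9
```

step_arm:
  plan:
    - [-0.2, 4.6, 0, 6, 20]
    - [-0.2, 4.6, 0, 6, 20]
    - [-0.2, 4.6, 0, 6, 20]
    - [-0.2, 4.6, 0, 6, 20]
    - [-0.2, 4.6, 0, 6, 20]

```text
t: 10.1
eef_pos: [483.6, 78.4, 106.1]
tcp_rot: [-1.913, -2.491, 0.002]
ft_force: [-4.7, 1.7, 2.1]
gripper_width: 19.9
grip_force: 2.1
```

```bash
cat >> h.py <<'E'
C=np.array([495.4,35.])
def dial():
    s,p,M=st(); h=np.arctan2(M[1,0],M[0,0]); d=p[:2]-C; print("t",round(s["t"],2),"toolth",round(float((yaw-np.arctan2(d[1],d[0]))%(2*np.pi)),3),"r",np.hypot(*d).round(1),"head-th",round(float((yaw-h)%(2*np.pi)),3),"z",p[2].round(1),"f tool",(M.T@s["ft_force"]).round(1),"j6",round(s["joints"][5],2),"w",round(s["gripper_width"],1))
E
python3 -c "
from h import *
dial()"
```

```text
t 10.1 toolth 4.277 r 45.0 head-th 4.281 z 106.1 f tool [ 2.8 -4.1 -2.1] j6 -0.17 w 19.9
```

step_arm:
  plan:
    - [-0.3, 4.6, 0, 6, 20]
    - [-0.3, 4.6, 0, 6, 20]
    - [-0.3, 4.6, 0, 6, 20]
    - [-0.3, 4.6, 0, 6, 20]
    - [-0.3, 4.6, 0, 6, 20]

```text
t: 10.6
eef_pos: [506.6, 79.0, 106.0]
tcp_rot: [-2.491, -1.911, -0.0]
ft_force: [-3.2, 4.9, 0.7]
gripper_width: 20.0
grip_force: 2.2
```

step_arm:
  plan:
    - [-0.2, 3.8, 0, 5, 20]
    - [-0.2, 3.8, 0, 5, 20]
    - [-0.2, 2.3, 0, 3, 20]
    - [0, 1, 0, 1, 20]
    - [0, 0, 0, 0, 20]

```text
t: 11.1
eef_pos: [517.0, 74.2, 105.8]
tcp_rot: [-2.703, -1.601, -0.001]
ft_force: [-1.8, 3.4, 2.4]
gripper_width: 20.1
grip_force: 1.6
```

```bash
python3 -c "
from h import *
dial()
from workcell import cams
f=cams.grab_frame('top');cv2.imwrite('pics/top2.png',cv2.resize(f['image'][175:325,170:420,::-1],None,fx=3,fy=3,interpolation=cv2.INTER_CUBIC))
"
```

```text
t 11.1 toolth 5.046 r 44.7 head-th 5.044 z 105.8 f tool [ 2.2 -3.2 -2.4] j6 0.58 w 20.1
```

View pics/top2.png

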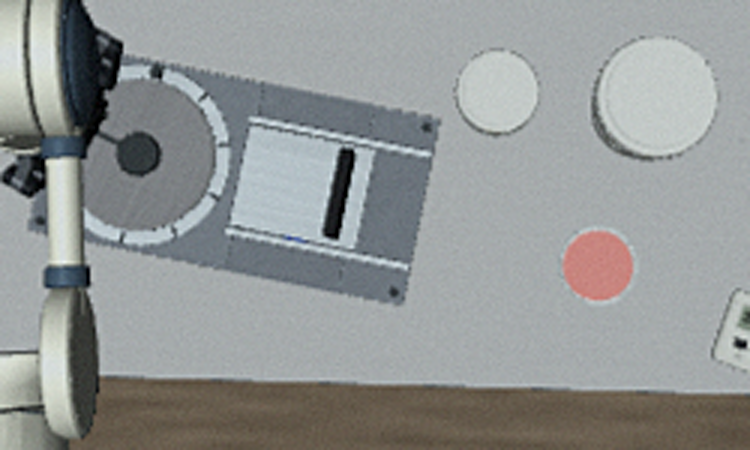

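The dial's spoke sits at bearing about 288° from the wedge, which is mark 8, and the jar stands clear at (498,90). I'll dwell, then turn back.

step_arm:
  plan:
    - [0, 0, 0, 0, 20]
    - [0, 0, 0, 0, 20]
    - [0, 0, 0, 0, 20]
    - [0, 0, 0, 0, 20]
    - [0, 0, 0, 0, 20]

```text
t: 11.65
eef_pos: [516.8, 73.8, 105.4]
tcp_rot: [2.703, 1.6, -0.0]
ft_force: [-3.1, 1.8, 1.8]
gripper_width: 20.2
grip_force: 1.4
```

step_arm:
  plan:
    - [-0.1, -2.3, 0, -3, 20]
    - [-0.3, -4.6, 0, -6, 20]
    - [-0.3, -4.6, 0, -6, 20]
    - [-0.3, -4.6, 0, -6, 20]
    - [-0.3, -4.6, 0, -6, 20]

```text
t: 12.15
eef_pos: [497.8, 78.3, 105.1]
tcp_rot: [2.249, 2.189, 0.001]
ft_force: [3.0, 0.1, -1.5]
gripper_width: 20.2
grip_force: 1.7
```

step_arm:
  plan:
    - [-0.2, -4.6, 0, -6, 20]
    - [-0.3, -4.6, 0, -6, 20]
    - [-0.2, -4.6, 0, -6, 20]
    - [-0.3, -4.6, 0, -6, 20]
    - [-0.2, -4.6, 0, -6, 20]

```text
t: 12.65
eef_pos: [475.7, 72.9, 105.1]
tcp_rot: [1.606, 2.696, -0.0]
ft_force: [3.2, 0.1, -1.2]
gripper_width: 20.2
grip_force: 1.5
```

step_arm:
  plan:
    - [-0.2, -4.6, 0, -6, 20]
    - [-0.3, -4.6, 0, -6, 20]
    - [-0.2, -4.6, 0, -6, 20]
    - [-0.3, -4.6, 0, -6, 20]
    - [-0.2, -4.6, 0, -6, 20]

```text
t: 13.15
eef_pos: [459.2, 57.7, 105.5]
tcp_rot: [0.853, 3.02, 0.0]
ft_force: [3.4, 1.7, -0.6]
gripper_width: 20.2
grip_force: 1.5
```

```bash
python3 -c "
from h import *
dial()"
```

```text
t 13.15 toolth 3.531 r 42.7 head-th 3.522 z 105.5 f tool [-2.   3.2  0.7] j6 -0.97 w 20.2
```

step_arm:
  plan:
    - [0, -4.6, 0, -6, 20]
    - [0, -4.6, 0, -6, 20]
    - [0, -4.6, 0, -6, 20]
    - [-0.2, -4.6, 0, -6, 20]
    - [-0.2, -4.6, 0, -6, 20]

```text
t: 13.65
eef_pos: [451.8, 36.5, 105.5]
tcp_rot: [0.042, 3.138, -0.0]
ft_force: [2.9, 2.0, 0.1]
gripper_width: 20.1
grip_force: 1.5
```

step_arm:
  plan:
    - [-0.2, -4.6, 0, -6, 20]
    - [-0.2, -4.6, 0, -6, 20]
    - [-0.2, -4.6, 0, -6, 20]
    - [-0.2, -4.6, 0, -6, 20]
    - [-0.2, -4.6, 0, -6, 20]

```text
t: 14.15
eef_pos: [456.4, 14.5, 105.3]
tcp_rot: [-0.772, 3.044, -0.0]
ft_force: [-0.0, 3.2, 0.2]
gripper_width: 20.1
grip_force: 1.4
```

step_arm:
  plan:
    - [-0.2, -4.6, 0, -6, 20]
    - [-0.2, -4.6, 0, -6, 20]
    - [-0.2, -3, 0, -4, 20]
    - [0, 0, 0, 0, 20]
    - [0, 2, 0, 0, 30]

```text
t: 14.65
eef_pos: [461.7, 5.6, 105.1]
tcp_rot: [1.179, -2.912, 0.002]
ft_force: [-0.4, 0.3, -0.2]
gripper_width: 29.8
grip_force: 0.0
```

```bash
python3 -c "
from h import *
dial()"
```

```text
t 14.65 toolth 2.254 r 44.7 head-th 2.202 z 105.1 f tool [0.1 0.4 0.2] j6 -2.4 w 29.8
```

The post is centred between the opened fingers. I'll turn the wrist a half turn about it so J6 has range for the rest.

step_arm:
  plan:
    - [0, 0, 0, 4, 30]
    - [0, 0, 0, 8, 30]
    - [0, 0, 0, 8, 30]
    - [0, 0, 0, 8, 30]
    - [0, 0, 0, 8, 30]

```text
t: 15.15
eef_pos: [461.5, 6.0, 105.2]
tcp_rot: [-0.213, 3.134, -0.001]
ft_force: [0.2, -0.3, 0.6]
gripper_width: 30.5
grip_force: 0.0
```

step_arm:
  plan:
    - [0, 0, 0, 8, 30]
    - [0, 0, 0, 8, 30]
    - [0, 0, 0, 8, 30]
    - [0, 0, 0, 8, 30]
    - [0, 0, 0, 8, 30]

```text
t: 15.65
eef_pos: [461.5, 6.0, 105.2]
tcp_rot: [0.872, 3.018, -0.001]
ft_force: [0.5, -0.5, 0.3]
gripper_width: 30.0
grip_force: 0.0
```

step_arm:
  plan:
    - [0, 0, 0, 8, 30]
    - [0, 0, 0, 8, 30]
    - [0, 0, 0, 8, 30]
    - [0, 0, 0, 8, 30]
    - [0, 0, 0, 8, 30]

```text
t: 16.15
eef_pos: [461.5, 5.9, 105.2]
tcp_rot: [1.851, 2.538, -0.001]
ft_force: [-0.5, -0.3, -0.7]
gripper_width: 29.9
grip_force: 0.0
```

step_arm:
  plan:
    - [0, 0, 0, 8, 30]
    - [0, 0, 0, 8, 30]
    - [0, 0, 0, 8, 30]
    - [0, 0, 0, 8, 30]
    - [0, 0, 0, 8, 30]

```text
t: 16.65
eef_pos: [461.5, 6.0, 105.2]
tcp_rot: [2.607, 1.751, -0.001]
ft_force: [0.6, 0.1, -0.4]
gripper_width: 30.1
grip_force: 0.0
```

step_arm:
  plan:
    - [0, 0, 0, 8, 30]
    - [0, 0, 0, 8, 30]
    - [0, 0, 0, 8, 30]
    - [0, 0, 0, 0, 20]
    - [0, 0, 0, 0, 20]

```text
t: 17.15
eef_pos: [461.6, 6.1, 105.2]
tcp_rot: [2.908, 1.187, -0.0]
ft_force: [-0.1, 0.6, -0.0]
gripper_width: 19.9
grip_force: 0.0
```

```bash
python3 -c "
from h import *
dial()"
```

```text
t 17.15 toolth 2.265 r 44.5 head-th 5.339 z 105.2 f tool [ 0.3 -0.5  0. ] j6 0.74 w 19.9
```

step_arm:
  plan:
    - [0, 3, 0, 0, 20]
    - [0.2, 4.6, 0, -6, 20]
    - [0.2, 4.6, 0, -6, 20]
    - [0.2, 4.6, 0, -6, 20]
    - [0.2, 4.6, 0, -6, 20]

```text
t: 17.65
eef_pos: [478.6, -5.9, 105.2]
tcp_rot: [-2.594, -1.769, 0.001]
ft_force: [-2.0, 2.6, 1.6]
gripper_width: 19.8
grip_force: 1.5
```

step_arm:
  plan:
    - [0.2, 4.6, 0, -6, 20]
    - [0.2, 4.6, 0, -6, 20]
    - [0.2, 4.6, 0, -6, 20]
    - [0.2, 4.6, 0, -6, 20]
    - [0.2, 4.6, 0, -6, 20]

```text
t: 18.15
eef_pos: [501.1, -9.2, 105.2]
tcp_rot: [-2.048, -2.38, 0.002]
ft_force: [-4.3, 0.3, 2.3]
gripper_width: 19.6
grip_force: 1.6
```

```bash
python3 -c "
from h import *
dial()"
```

```text
t 18.15 toolth 1.273 r 44.6 head-th 4.393 z 105.2 f tool [ 0.9 -4.2 -2.3] j6 -0.24 w 19.6
```

step_arm:
  plan:
    - [0.3, 4.6, 0, -6, 20]
    - [0.3, 4.6, 0, -6, 20]
    - [0.3, 4.6, 0, -6, 20]
    - [0.3, 4.6, 0, -6, 20]
    - [0.2, 4.6, 0, -6, 20]

```text
t: 18.65
eef_pos: [522.3, -1.4, 105.3]
tcp_rot: [1.364, 2.829, -0.005]
ft_force: [-0.8, -4.6, 0.6]
gripper_width: 20.0
grip_force: 2.2
```

step_arm:
  plan:
    - [0.2, 3.8, 0, -5, 20]
    - [0.1, 2.3, 0, -3, 20]
    - [0, 0.8, 0, -1, 20]
    - [0, 0, 0, 0, 20]
    - [0, 0, 0, 0, 20]

```text
t: 19.15
eef_pos: [527.3, 4.2, 105.2]
tcp_rot: [1.147, 2.925, -0.001]
ft_force: [-0.2, -4.5, 0.3]
gripper_width: 20.2
grip_force: 1.9
```

```bash
python3 -c "
from h import *
dial()
from workcell import cams
f=cams.grab_frame('top');cv2.imwrite('pics/top3.png',cv2.resize(f['image'][180:280,170:290,::-1],None,fx=5,fy=5,interpolation=cv2.INTER_CUBIC))
"
```

```text
t 19.15 toolth 0.597 r 44.4 head-th 3.719 z 105.2 f tool [-2.9 -3.4 -0.3] j6 -0.88 w 20.2
```

View pics/top3.png

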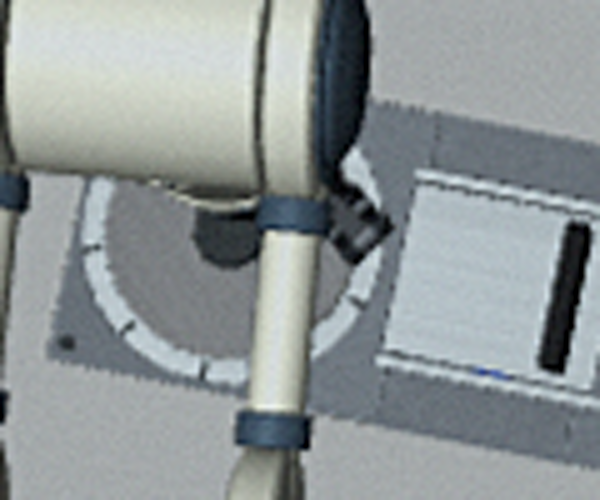

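The arm hides the post here, but the kinematics put it at about 0.64 rad, against 0.628 for mark 1. I'll dwell, then turn clockwise to mark 5.

step_arm:
  plan:
    - [0, 0, 0, 0, 20]
    - [0, 0, 0, 0, 20]
    - [0, 0, 0, 0, 20]
    - [0, 0, 0, 0, 20]
    - [0, 0, 0, 0, 20]

```text
t: 19.7
eef_pos: [527.4, 4.8, 105.3]
tcp_rot: [1.146, 2.925, -0.0]
ft_force: [-1.0, -4.2, 0.2]
gripper_width: 20.2
grip_force: 1.9
```

step_arm:
  plan:
    - [0.1, -2.3, 0, 3, 20]
    - [0.2, -4.6, 0, 6, 20]
    - [0.3, -4.6, 0, 6, 20]
    - [0.2, -4.6, 0, 6, 20]
    - [0.3, -4.6, 0, 6, 20]

```text
t: 20.2
eef_pos: [510.5, -4.4, 105.3]
tcp_rot: [-1.8, -2.573, -0.007]
ft_force: [2.1, 3.3, -0.8]
gripper_width: 19.8
grip_force: 1.5
```

step_arm:
  plan:
    - [0.2, -4.6, 0, 6, 20]
    - [0.2, -4.6, 0, 6, 20]
    - [0.3, -4.6, 0, 6, 20]
    - [0.2, -4.6, 0, 6, 20]
    - [0.3, -4.6, 0, 6, 20]

```text
t: 20.7
eef_pos: [488.2, -6.8, 105.6]
tcp_rot: [-2.405, -2.02, -0.007]
ft_force: [3.9, 1.7, 0.6]
gripper_width: 19.9
grip_force: 1.5
```

step_arm:
  plan:
    - [0.2, -4.6, 0, 6, 20]
    - [0.2, -4.6, 0, 6, 20]
    - [0.3, -4.6, 0, 6, 20]
    - [0.2, -4.6, 0, 6, 20]
    - [0.3, -4.6, 0, 6, 20]

```text
t: 21.2
eef_pos: [467.7, 2.3, 105.7]
tcp_rot: [-2.846, -1.328, -0.006]
ft_force: [3.8, 0.5, -2.0]
gripper_width: 19.9
grip_force: 1.5
```

```bash
python3 -c "
from h import *
dial()"
```

```text
t 21.2 toolth 2.103 r 42.9 head-th 5.24 z 105.7 f tool [2.8 2.5 2. ] j6 0.63 w 19.9
```

step_arm:
  plan:
    - [0, -4.6, 0, 6, 20]
    - [0, -4.6, 0, 6, 20]
    - [0, -4.6, 0, 6, 20]
    - [0.2, -4.6, 0, 6, 20]
    - [0.2, -4.6, 0, 6, 20]

```text
t: 21.7
eef_pos: [454.0, 20.0, 105.9]
tcp_rot: [-3.093, -0.546, -0.005]
ft_force: [3.3, -2.0, -0.0]
gripper_width: 20.1
grip_force: 1.4
```

step_arm:
  plan:
    - [0.2, -4.6, 0, 6, 20]
    - [0.2, -4.6, 0, 6, 20]
    - [0.2, -4.6, 0, 6, 20]
    - [0.2, -4.6, 0, 6, 20]
    - [0, -2.3, 0, 3, 20]

```text
t: 22.2
eef_pos: [451.0, 40.2, 105.8]
tcp_rot: [-3.135, 0.19, -0.003]
ft_force: [1.3, -2.7, 1.6]
gripper_width: 20.0
grip_force: 1.3
```

step_arm:
  plan:
    - [0, -1, 0, 1, 20]
    - [0, 0, 0, 0, 20]
    - [0, 0, 0, 0, 20]

```text
t: 22.5
eef_pos: [450.5, 40.9, 105.1]
tcp_rot: [-3.133, 0.21, 0.001]
ft_force: [-0.1, 0.2, -0.2]
gripper_width: 20.1
grip_force: 0.0
```

```bash
python3 -c "
from h import *
dial()"
```

```text
t 22.5 toolth 3.103 r 45.3 head-th 6.247 z 105.1 f tool [-0.1 -0.2  0.2] j6 1.72 w 20.1
```

step_arm:
  plan:
    - [0, -2, 0, 3, 20]
    - [0, -1.5, 0, 2, 20]
    - [0, 0, 0, 0, 20]
    - [0, 0, 0, 0, 20]
    - [0, 0, 0, 0, 20]

```text
t: 23.0
eef_pos: [451.0, 43.8, 105.1]
tcp_rot: [-3.122, 0.348, 0.001]
ft_force: [0.8, -2.2, -1.0]
gripper_width: 19.7
grip_force: 0.9
```

step_arm:
  plan:
    - [0, 0, 0, 0, 20]
    - [0, 0, 0, 0, 20]
    - [0, 2, 0, 0, 30]
    - [0, 0, 0, 0, 30]
    - [0, 0, 0, 0, 30]

```text
t: 23.5
eef_pos: [450.8, 42.0, 105.4]
tcp_rot: [-3.122, 0.349, -0.0]
ft_force: [-0.5, 0.5, -0.5]
gripper_width: 30.0
grip_force: 0.0
```

step_arm:
  plan:
    - [0, 0, -10, 0, 30]
    - [0, 0, -20, 0, 30]
    - [0, 0, -20, 0, 30]
    - [0, 0, 0, 0, 30]
    - [0, 0, 0, 0, 30]

```text
t: 24.0
eef_pos: [451.1, 41.9, 155.8]
tcp_rot: [-3.122, 0.349, -0.002]
ft_force: [-0.3, -0.6, 0.9]
gripper_width: 30.5
grip_force: 0.0
```

```bash
python3 -c "
from h import *
dial()
go(box(0,-67,140),np.pi/2+yaw-np.pi/2)
go(box(0,-67,140),np.pi/2+yaw)
s,p,M=st()
from workcell import cams
f=cams.grab_frame('wrist');cv2.imwrite('pics/w3.png',f['image'][:,:,::-1])
for th in (3.0,3.142,3.3):
  a=yaw-th; q=np.r_[C+44*np.array([np.cos(a),np.sin(a)]),106]
  k=np.linalg.inv(f['mount'])@np.r_[M.T@(q-p),1]; u=f['K']@k[:3]; print((u[:2]/u[2]).round(1))
"
```

```text
t 24.0 toolth 3.126 r 44.9 head-th 0.053 z 155.8 f tool [-0.2  0.7 -0.9] j6 1.81 w 30.5
t 24.0 p [451.1  41.9 155.8] head -0.223 tilt [ 0.001 -0.    -1.   ] f [-0.3 -0.6  0.9] w 30.5 gf 0.0
shift [ 52.4 139.6  15.8] turn -3.0
t 24.0 p [451.1  41.9 155.8] head -0.223 tilt [ 0.001 -0.    -1.   ] f [-0.3 -0.6  0.9] w 30.5 gf 0.0
shift [ 52.4 139.6  15.8] turn -93.0
[326.9 276.7]
[315.3 278. ]
[302.2 277.7]
```

View pics/w3.png

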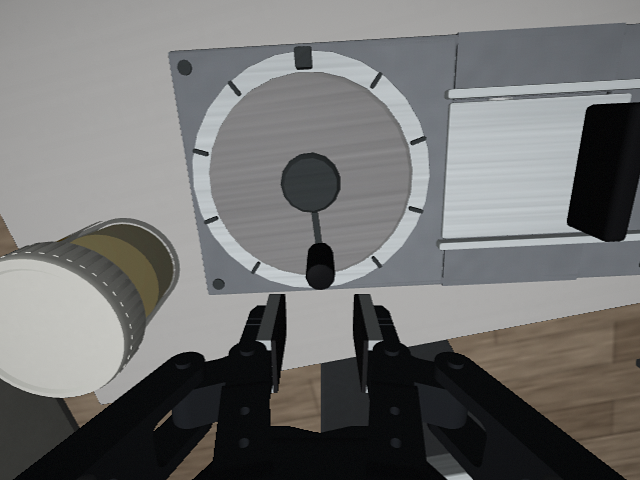

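The wrist view shows the post at (320,275) and the spoke about 0.07 rad short of the line opposite the wedge. That puts the dial at about 3.08, inside the mark 5 band. Next, the handle.

step_arm:
  plan:
    - [5, 15, 0, 0, 40]
    - [7, 20, 0, 0, 40]
    - [7, 20, 0, 0, 40]
    - [7, 20, 0, 0, 40]
    - [7, 20, 0, 0, 40]

```text
t: 24.55
eef_pos: [461.4, -58.8, 153.8]
tcp_rot: [-3.122, 0.349, 0.004]
ft_force: [-0.2, -0.4, -0.2]
gripper_width: 40.1
grip_force: 0.0
```

step_arm:
  plan:
    - [7, 20, 0, 0, 40]
    - [7, 20, 0, 0, 40]
    - [6.5, 22.5, 0, 0, 40]
    - [0, 0, 0, -3, 40]
    - [0, 0, 0, 0, 40]

```text
t: 25.05
eef_pos: [467.5, -124.0, 153.7]
tcp_rot: [-3.129, 0.269, 0.004]
ft_force: [-0.4, -0.3, 0.0]
gripper_width: 40.3
grip_force: 0.0
```

```bash
python3 -c "
from h import *
go(box(0,-85,95),yaw)
s,p,M=st()
from workcell import cams
f=cams.grab_frame('wrist');im=f['image'][:,:,::-1].copy();
q=box(0,-85,100)
for x in(-35,35):
  k=np.linalg.inv(f['mount'])@np.r_[M.T@(box(x,-85,100)-p),1]; u=f['K']@k[:3]; u=u[:2]/u[2]; print(u.round(1)); cv2.circle(im,(int(u[0]),int(u[1])),3,(0,0,255),-1)
cv2.imwrite('pics/w4.png',im)
"
```

```text
t 25.05 p [ 467.5 -124.   153.7] head -0.171 tilt [-0.003 -0.001 -1.   ] f [-0.4 -0.3  0. ] w 40.3 gf 0.0
shift [ 0.9 -0.5 58.7] turn -0.1
[316.1 330.5]
[315.4 211.8]
```

View pics/w4.png

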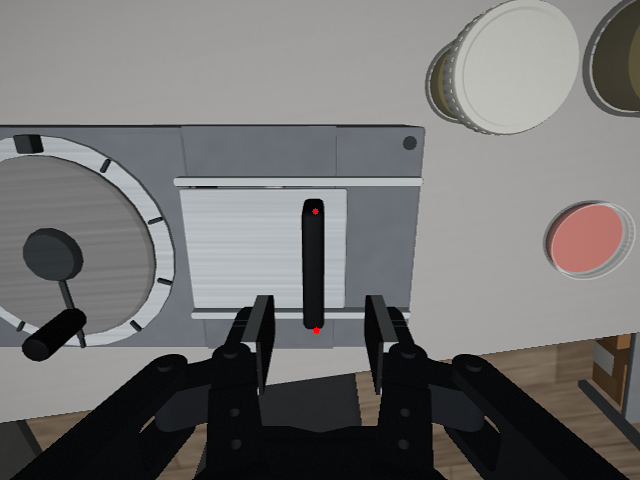

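The handle lies between the fingers, spanning (313,200) to (313,328). I'll descend, pinch and slide toward box -y.

step_arm:
  plan:
    - [0.5, -0.5, 14, 0, 40]
    - [0, 0, 20, 0, 40]
    - [0, 0, 15, 0, 40]
    - [0, 0, 5, 0, 40]
    - [0, 0, 0, 0, 40]

```text
t: 25.6
eef_pos: [468.0, -122.7, 99.8]
tcp_rot: [-3.13, 0.267, 0.004]
ft_force: [-0.3, 0.3, -0.3]
gripper_width: 40.0
grip_force: 0.0
```

step_arm:
  plan:
    - [0, 0, 0, 0, 20]
    - [0, 0, 0, 0, 5]
    - [0, 0, 0, 0, 5]
    - [0, 0, 0, 0, 5]
    - [0, 0, 0, 0, 5]

```text
t: 26.1
eef_pos: [469.2, -123.2, 102.5]
tcp_rot: [3.13, -0.267, 0.003]
ft_force: [-0.8, 2.2, 4.9]
gripper_width: 10.2
grip_force: 62.5
```

step_arm:
  plan:
    - [0, 2, 0, 0, 5]
    - [0, 4, 0, 0, 5]
    - [0, 4, 0, 0, 5]
    - [0, 0, 0, 0, 5]
    - [0, 0, 0, 0, 5]

```text
t: 26.6
eef_pos: [467.4, -133.6, 102.5]
tcp_rot: [3.129, -0.268, 0.003]
ft_force: [-1.1, 1.0, 5.3]
gripper_width: 10.3
grip_force: 62.5
```

It's unlocked and moving freely at about 10 mm. Continuing to the stop.

step_arm:
  plan:
    - [0, 6, 0, 0, 5]
    - [0, 9, 0, 0, 5]
    - [0, 9, 0, 0, 5]
    - [0, 9, 0, 0, 5]
    - [0, 9, 0, 0, 5]

```text
t: 27.1
eef_pos: [460.4, -174.7, 102.5]
tcp_rot: [-3.13, 0.267, -0.003]
ft_force: [0.5, 3.0, 5.5]
gripper_width: 10.0
grip_force: 62.5
```

step_arm:
  plan:
    - [0, 9, 0, 0, 5]
    - [0, 9, 0, 0, 5]
    - [0, 7, 0, 0, 5]
    - [0, 4, 0, 0, 5]
    - [0, 2, 0, 0, 5]

```text
t: 27.6
eef_pos: [455.2, -204.7, 102.5]
tcp_rot: [-3.129, 0.268, -0.003]
ft_force: [0.6, 9.1, 6.5]
gripper_width: 10.1
grip_force: 62.6
```

step_arm:
  plan:
    - [0, 0.5, 0, 0, 5]
    - [0, 0, 0, 0, 5]
    - [0, 0, 0, 0, 5]

```text
t: 27.9
eef_pos: [455.2, -204.7, 102.5]
tcp_rot: [-3.129, 0.267, -0.003]
ft_force: [0.2, 5.0, 5.5]
gripper_width: 10.5
grip_force: 62.6
```

```bash
python3 -c "
from h import *
go(box(0,-170,102))"
```

```text
t 27.9 p [ 455.2 -204.7  102.5] head -0.17 tilt [ 0.002 -0.002 -1.   ] f [0.2 5.  5.5] w 10.5 gf 62.6
shift [-0.8  2.8  0.4] turn None
```

step_arm:
  plan:
    - [0, 1, 0, 0, 5]
    - [0, 0, 0, 0, 5]
    - [0, 0, 0, 0, 5]
    - [0, 0, 0, 0, 30]
    - [0, 0, 0, 0, 30]

```text
t: 28.4
eef_pos: [454.2, -206.7, 101.1]
tcp_rot: [3.129, -0.268, -0.0]
ft_force: [0.5, -0.5, 0.5]
gripper_width: 29.9
grip_force: 0.0
```

step_arm:
  plan:
    - [0, 0, 0, 0, 30]
    - [0, 0, 0, 0, 30]
    - [0, 0, -10, 0, 30]
    - [0, 0, -25, 0, 30]
    - [0, 0, -25, 0, 30]

```text
t: 28.9
eef_pos: [454.0, -206.4, 162.1]
tcp_rot: [-3.13, 0.268, 0.002]
ft_force: [0.8, 0.5, 0.5]
gripper_width: 29.9
grip_force: 0.0
```

step_arm:
  plan:
    - [-15, 0, -20, 0, 30]
    - [-20, 0, -20, 0, 30]
    - [-20, 0, -20, 0, 30]
    - [-10, 0, 0, 0, 30]
    - [0, 0, 0, 0, 30]

```text
t: 29.4
eef_pos: [389.9, -195.6, 222.0]
tcp_rot: [3.129, -0.269, 0.003]
ft_force: [0.7, -0.2, -0.4]
gripper_width: 30.0
grip_force: 0.0
```

```bash
python3 -c "
from h import *
go(box(0,-170,102))
from workcell import cams
a=cams.grab_frame('side')['image'][150:350,180:480,::-1];b=cams.grab_frame('wrist')['image'][:,:,::-1]
a=cv2.resize(a,(450,300));b=cv2.resize(b,(400,300))
cv2.imwrite('pics/end.png',np.hstack([a[:,:400],b]))
"
```

```text
t 29.4 p [ 389.9 -195.6  222. ] head -0.171 tilt [ 0.002  0.001 -1.   ] f [ 0.7 -0.2 -0.4] w 30.0 gf 0.0
shift [ 64.8   0.6 120.1] turn None
```

View pics/end.png

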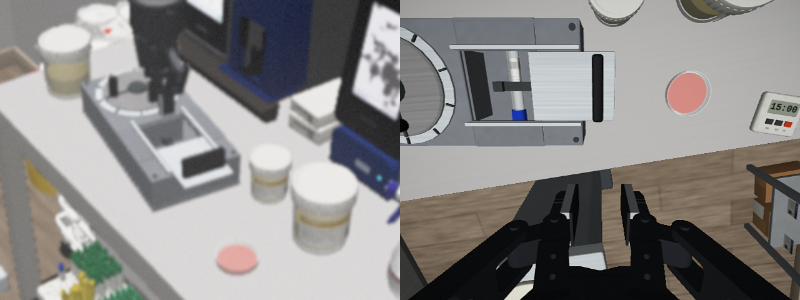

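The hatch stands open, overhanging the box's right end. The jar is upright and clear, and the petri and timer are undisturbed. Handing in.

```bash
python3 -c "
from workcell import ticket
print(ticket.job_done())"
```

```text
the job is handed in; nothing more can be done
None
```

I handed the job in at about 29 s, with no verdict returned: I turned the dial to 8, 1 and 5, where it was left at about 3.08 rad (the mark 1 rest was hidden from the camera and judged from the arm's position); the hatch is open about 83 mm or more, the jar is upright and clear, and I touched none of the bystanders.

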